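# Transfer a vial series to the metal rack in reverse order

### The job

Move the four amber glass vials from the row of wooden blocks into the metal rack, one to each compartment, in reverse order: the vial at the left end of the blocks, as the robot sees them, goes to the right end of the rack, the second from the left goes second from the right, and so on. Set each one down upright on the floor of its compartment, without dropping it or knocking any over, and leave the petri dish between the two rows where it is.

Things in the scene. Friction and masses are not known exactly. Their poses are not given: they have to be found in the camera images.
- vial_slim: Slim amber glass vial with a flat black cap: diameter 20 mm (cap 21), height 78 mm; straight glass to 62 mm. Mass 25 to 50 g. Origin: centre of its underside, z up its axis. At the start it stands upright in the pocket of block_slim, up to 4 mm off its centre.
- vial_serum: Amber glass serum vial with a shoulder and a narrow aluminium cap (20 mm): diameter 26 mm, height 65 mm; straight glass to 46 mm. Mass 30 to 65 g. Origin: centre of its underside, z up its axis. At the start it stands upright in the pocket of block_serum, up to 4 mm off its centre.
- vial_squat: Squat wide amber glass vial with a flat black cap almost as wide as itself: diameter 34 mm, height 56 mm; straight glass to 44 mm. Mass 50 to 100 g. Origin: centre of its underside, z up its axis. At the start it stands upright in the pocket of block_squat, up to 4 mm off its centre.
- vial_dropper: Amber glass dropper vial with a pointed black cap: diameter 30 mm, height 80 mm; straight glass to 46 mm. Mass 40 to 85 g. Origin: centre of its underside, z up its axis. At the start it stands upright in the pocket of block_dropper, up to 4 mm off its centre.
- block_slim: Fixed wooden block 54 x 54 x 20 mm on a 4 mm tray, one of four alike in a row along their y axes (order varies), centres 56 mm apart; holds vial_slim at the start. Square pocket 46 x 46 mm, floor 8 mm above the origin (12 mm above the table), walls 4 mm thick, 12 mm over the floor. Origin: centre of its underside. +y: left as the robot sees it, turned at most 0.3 rad.
- block_serum: Fixed wooden block 54 x 54 x 20 mm on a 4 mm tray, one of four alike in a row along their y axes (order varies), centres 56 mm apart; holds vial_serum at the start. Square pocket 46 x 46 mm, floor 8 mm above the origin (12 mm above the table), walls 4 mm thick, 12 mm over the floor. Origin: centre of its underside. +y: left as the robot sees it, turned at most 0.3 rad.
- block_squat: Fixed wooden block 54 x 54 x 20 mm on a 4 mm tray, one of four alike in a row along their y axes (order varies), centres 56 mm apart; holds vial_squat at the start. Square pocket 46 x 46 mm, floor 8 mm above the origin (12 mm above the table), walls 4 mm thick, 12 mm over the floor. Origin: centre of its underside. +y: left as the robot sees it, turned at most 0.3 rad.
- block_dropper: Fixed wooden block 54 x 54 x 20 mm on a 4 mm tray, one of four alike in a row along their y axes (order varies), centres 56 mm apart; holds vial_dropper at the start. Square pocket 46 x 46 mm, floor 8 mm above the origin (12 mm above the table), walls 4 mm thick, 12 mm over the floor. Origin: centre of its underside. +y: left as the robot sees it, turned at most 0.3 rad.
- rack: Fixed aluminium rack, 60 (x) by 236 (y) mm, on the table left or right of the blocks. Four empty compartments 52 x 52 mm, centres at x = 0, y = -84, -28, +28, +84 mm; floor 8 mm above the origin, walls 4 mm thick, 12 mm over the floor; end plates 30 mm high over the origin. Origin: centre of its underside. +y: left as the robot sees it, turned at most 0.3 rad.
- dish: Bystander: closed round petri dish, diameter 80 mm, 15 mm high, loose, between the rack and the blocks. Origin: centre of its underside.

How it is judged:
At the end, for the whole second after the job is handed in: Each vial stands upright (within 0.12 rad) and at rest on the floor of its own compartment of the rack (foot within 4 mm of floor height, anywhere in the compartment), their left-to-right order along the rack's y axis the reverse of that of the blocks they came from (x of vial_slim in the frame of rack between -0.024 and 0.024 m and y of vial_slim in the frame of rack between -0.112 and 0.112 m and z of vial_slim in the frame of rack between 0.004 and 0.012 m and angle between each of vial_slim, vial_serum, vial_squat, vial_dropper's own z axis and vertical below 0.12 rad and linear speed of each of vial_slim, vial_serum, vial_squat, vial_dropper below 0.02 m/s and x of vial_serum in the frame of rack between -0.024 and 0.024 m and y of vial_serum in the frame of rack between -0.112 and 0.112 m and z of vial_serum in the frame of rack between 0.004 and 0.012 m and x of vial_squat in the frame of rack between -0.024 and 0.024 m and y of vial_squat in the frame of rack between -0.112 and 0.112 m and z of vial_squat in the frame of rack between 0.004 and 0.012 m and x of vial_dropper in the frame of rack between -0.024 and 0.024 m and y of vial_dropper in the frame of rack between -0.112 and 0.112 m and z of vial_dropper in the frame of rack between 0.004 and 0.012 m and ((y of block_slim in the frame of block_serum above 0 m and ((y of vial_slim in the frame of rack below -0.056 m and y of vial_serum in the frame of rack above -0.056 m) or (y of vial_slim in the frame of rack below 0 m and y of vial_serum in the frame of rack above 0 m) or (y of vial_slim in the frame of rack below 0.056 m and y of vial_serum in the frame of rack above 0.056 m))) or (y of block_slim in the frame of block_serum below 0 m and ((y of vial_serum in the frame of rack below -0.056 m and y of vial_slim in the frame of rack above -0.056 m) or (y of vial_serum in the frame of rack below 0 m and y of vial_slim in the frame of rack above 0 m) or (y of vial_serum in the frame of rack below 0.056 m and y of vial_slim in the frame of rack above 0.056 m)))) and ((y of block_slim in the frame of block_squat above 0 m and ((y of vial_slim in the frame of rack below -0.056 m and y of vial_squat in the frame of rack above -0.056 m) or (y of vial_slim in the frame of rack below 0 m and y of vial_squat in the frame of rack above 0 m) or (y of vial_slim in the frame of rack below 0.056 m and y of vial_squat in the frame of rack above 0.056 m))) or (y of block_slim in the frame of block_squat below 0 m and ((y of vial_squat in the frame of rack below -0.056 m and y of vial_slim in the frame of rack above -0.056 m) or (y of vial_squat in the frame of rack below 0 m and y of vial_slim in the frame of rack above 0 m) or (y of vial_squat in the frame of rack below 0.056 m and y of vial_slim in the frame of rack above 0.056 m)))) and ((y of block_slim in the frame of block_dropper above 0 m and ((y of vial_slim in the frame of rack below -0.056 m and y of vial_dropper in the frame of rack above -0.056 m) or (y of vial_slim in the frame of rack below 0 m and y of vial_dropper in the frame of rack above 0 m) or (y of vial_slim in the frame of rack below 0.056 m and y of vial_dropper in the frame of rack above 0.056 m))) or (y of block_slim in the frame of block_dropper below 0 m and ((y of vial_dropper in the frame of rack below -0.056 m and y of vial_slim in the frame of rack above -0.056 m) or (y of vial_dropper in the frame of rack below 0 m and y of vial_slim in the frame of rack above 0 m) or (y of vial_dropper in the frame of rack below 0.056 m and y of vial_slim in the frame of rack above 0.056 m)))) and ((y of block_serum in the frame of block_squat above 0 m and ((y of vial_serum in the frame of rack below -0.056 m and y of vial_squat in the frame of rack above -0.056 m) or (y of vial_serum in the frame of rack below 0 m and y of vial_squat in the frame of rack above 0 m) or (y of vial_serum in the frame of rack below 0.056 m and y of vial_squat in the frame of rack above 0.056 m))) or (y of block_serum in the frame of block_squat below 0 m and ((y of vial_squat in the frame of rack below -0.056 m and y of vial_serum in the frame of rack above -0.056 m) or (y of vial_squat in the frame of rack below 0 m and y of vial_serum in the frame of rack above 0 m) or (y of vial_squat in the frame of rack below 0.056 m and y of vial_serum in the frame of rack above 0.056 m)))) and ((y of block_serum in the frame of block_dropper above 0 m and ((y of vial_serum in the frame of rack below -0.056 m and y of vial_dropper in the frame of rack above -0.056 m) or (y of vial_serum in the frame of rack below 0 m and y of vial_dropper in the frame of rack above 0 m) or (y of vial_serum in the frame of rack below 0.056 m and y of vial_dropper in the frame of rack above 0.056 m))) or (y of block_serum in the frame of block_dropper below 0 m and ((y of vial_dropper in the frame of rack below -0.056 m and y of vial_serum in the frame of rack above -0.056 m) or (y of vial_dropper in the frame of rack below 0 m and y of vial_serum in the frame of rack above 0 m) or (y of vial_dropper in the frame of rack below 0.056 m and y of vial_serum in the frame of rack above 0.056 m)))) and ((y of block_squat in the frame of block_dropper above 0 m and ((y of vial_squat in the frame of rack below -0.056 m and y of vial_dropper in the frame of rack above -0.056 m) or (y of vial_squat in the frame of rack below 0 m and y of vial_dropper in the frame of rack above 0 m) or (y of vial_squat in the frame of rack below 0.056 m and y of vial_dropper in the frame of rack above 0.056 m))) or (y of block_squat in the frame of block_dropper below 0 m and ((y of vial_dropper in the frame of rack below -0.056 m and y of vial_squat in the frame of rack above -0.056 m) or (y of vial_dropper in the frame of rack below 0 m and y of vial_squat in the frame of rack above 0 m) or (y of vial_dropper in the frame of rack below 0.056 m and y of vial_squat in the frame of rack above 0.056 m))))); the robot touches nothing.
It fails at once if a vial is knocked over (leans more than about 57 degrees) (angle between any of vial_slim, vial_serum, vial_squat, vial_dropper's own z axis and vertical above 1 rad).
It fails at once if a vial is let go in the air, its foot more than 60 mm above the work surface (40 mm above a pocket or compartment floor) ((height (world z) of vial_slim above 0.06 m and contact force between vial_slim and the fingers below 0.01 N) or (height (world z) of vial_serum above 0.06 m and contact force between vial_serum and the fingers below 0.01 N) or (height (world z) of vial_squat above 0.06 m and contact force between vial_squat and the fingers below 0.01 N) or (height (world z) of vial_dropper above 0.06 m and contact force between vial_dropper and the fingers below 0.01 N)).
It fails at once if the petri dish is moved by more than 30 mm (distance of dish from where it was at the start of the episode above 0.03 m).
It also fails if it takes over 144 s, if anything falls off the work surface, if the arm or the gripper's body presses on something with over 40 N, if the wrist force passes 120 N, or if a joint passes its speed limit or range.

### The arm

A 6-joint arm with a two-finger parallel gripper is mounted at the origin on the work surface. World frame = base frame: x ahead of the robot, y to its left, z up, the work surface at z = 0. Lengths are in m, angles in rad, forces in N, time in s.
With the tool pointing down it reaches from about 0.25 to 0.775 m from the base axis. Payload 8.9 kg.
Tool frame: the origin (TCP) lies midway between the tips of the shut fingers; the grasp point (between the pads) lies 19 mm behind it (bot.hold_point_z is the distance from the TCP to the grasp point, in m); z points along the fingers, y is the line along which they close (so a half turn about z gives the same grasp; the last joint's range is limited). The gripper opens to 85 mm and grips with 20 to 120 N. Pads are 22 mm wide; open, the fingers measure 114 mm over their backs; the gripper's body (76 mm by 85 mm) begins 54 mm behind the grasp point. The pads swing forward as they close: fully open they stand 13 mm farther back than shut.
Start: joints at [1.041, 0.291, -0.153, 1.127, 0, 1.431], TCP at [0.2, 0.485, 0.231] pointing down, gripper open.
Joint ranges: [-2.52, 2.52], [-0.91, 1.74], [-1.3, 1.37], [-1.96, 2.02], [-1.52, 1.47], [-3.14, 3.14]. Speed limits (rad/s): [2.22, 2.22, 2.79, 3.14, 3.14, 3.14].

### API

Orientations are given as a rotation vector (axis times angle).
In Python, from plant import bot gives the robot as it stands.
- The arm moves only by the shell command python3 -m jog 'ROWS' [FORCE]. ROWS is JSON, a list of rows, each an object of numbers: "tx", "ty", "tz": the shift along the tool's x, y, z in mm; "turn": the turn about the tool's z in degrees; "hand": the closure, from -1 (fully open) to 1 (shut), so that 0 is half open. A call has 1 to 12 rows; each row shifts and turns the commanded pose from where the row before left it, along the tool's axes as they then stand; what a row does not reach is not made up. A row lasts 1/8 s, in which the tool goes at most 62.5 mm and 10.7 degrees, less where a joint would pass 70% of its speed; a pose out of reach is approached as far as the arm can. A call with a gripper value outside its range is refused whole. The fingers move at their own pace and stop on an object; FORCE is the grip in N (left out, the last holds). Time passes only in rows, so rows that do not move let the fingers close. It gives the time, the measured TCP pose, the force, the opening and the grip force at its end, in the units of the state.
- bot.observe(): the state, without advancing time (a new reading comes with each control period).
- bot.snapshot(name): name is "side" or "top" or "wrist"; returns the picture (420x560x3 uint8, red, green, blue); there is no depth.
- bot.get_calibration(name): a dict with "K" (3x3 intrinsics, pixels), "k1" (the pictures are not rectified: a ray, as slopes to the right and down, at radius r is drawn at 1 + k1 r^2 times it, then the intrinsics apply), "T" (4x4, takes a point from camera to world coordinates). Camera axes: x right, y down, z forward; pixel columns grow to the right and rows downward; lengths in m; the calibration is good to about 2 mm. A picture is of the moment at which its call begins: read the wrist's pose just before it. get_calibration takes no time and is no camera call; for the wrist camera it gives the pose at the moment of the call.
- bot.hand_in(): hands the job in; it is judged then, once.
The state is a dict: "t": time; "joint_pos": joint angles; "dq": joint speeds; "joint_torque": joint torques, N m; "ee_pos": TCP position; "ee_rot": TCP orientation; "force": force on the tool from outside, world axes, zero at the start; "torque": the same for the moment, N m; "opening": finger opening in m; "grasp_force": force on a finger pad.
Only numpy, scipy, OpenCV 4.12 (cv2) and the standard library are available. Lean on these libraries where they do the work, as an engineer would, in place of code of your own. Each camera call takes 0.05 s, during which the arm holds its last target. There are 200 camera calls.

## Working session

There is one attempt and no reset: what is moved stays moved. The work goes in short steps, Python scripts to look and compute and a shell command to move; the robot and the scene stay as the last step left them, time stands still between calls to the robot, and variables do not carry over. Pictures are saved under pics/ and viewed, at most 14 in all, crops included, and the job is handed in when it is done.

```bash
mkdir -p pics; ls; python3 - <<'E'
from plant import bot
import cv2,numpy as np
print(bot.observe())
for n in("top","side"):
    c=bot.get_calibration(n);print(n,np.round(c["T"],3).tolist(),c["K"],c["k1"])
    cv2.imwrite(f"pics/{n}0.png",bot.snapshot(n)[...,::-1])
E
```

```text
pics
{'t': 0.0, 'joint_pos': array([ 1.04070346e+00,  2.91280845e-01, -1.54129470e-01,  1.12673046e+00,
        1.03856698e-05,  1.43150625e+00]), 'dq': array([ 2.14096141e-04,  7.45086683e-04, -2.85772440e-03,  2.38470245e-03,
       -8.37831188e-05,  7.86035511e-04]), 'joint_torque': array([-1.08503704e-03, -5.37144506e+01,  3.31370115e+01,  1.58875919e-02,
       -2.99286303e-04,  6.39695827e-05]), 'ee_pos': array([0.19974552, 0.48502631, 0.23073086]), 'ee_rot': array([-6.09884820e-01, -3.08136410e+00,  1.98902529e-03]), 'force': array([0.66420529, 0.40945344, 0.90496542]), 'torque': array([-0.02253095,  0.00641216, -0.05223503]), 'grasp_force': 0.0, 'opening': 0.08550862911644456}
top [[0.021, -0.986, 0.164, 0.359], [-1.0, -0.018, 0.016, -0.006], [-0.012, -0.164, -0.986, 1.162], [0.0, 0.0, 0.0, 1.0]] [[520.00174993   0.         279.47613953]
 [  0.         520.00174993 202.57174118]
 [  0.           0.           1.        ]] 0.006815512292217505
side [[0.735, -0.513, 0.442, 0.108], [-0.678, -0.565, 0.471, -0.435], [0.009, -0.646, -0.763, 0.786], [0.0, 0.0, 0.0, 1.0]] [[532.47260181   0.         287.77601933]
 [  0.         532.47260181 206.66086201]
 [  0.           0.           1.        ]] -0.026648822929244913
```

View pics/top0.png

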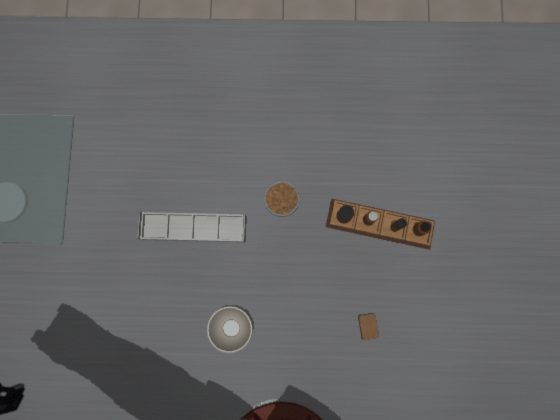

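View pics/side0.png

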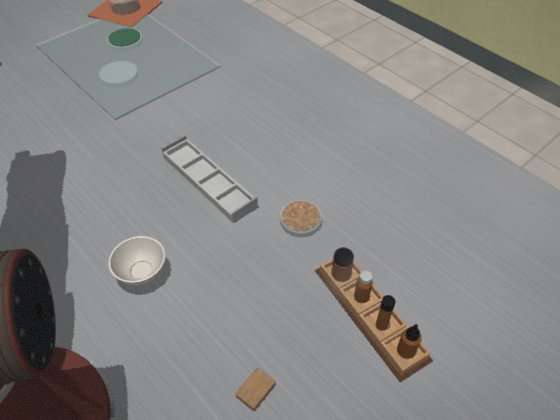

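Both views agree: from left to right the blocks hold squat, serum, slim and dropper (top columns 345, 371, 398, 423). The rack is to the left at columns 140-245, row 227, and the dish is at (282,199). Now I'll measure.

```bash
cat > h.py <<'E'
import cv2,numpy as np
from plant import bot
from scipy.spatial.transform import Rotation as R
def cast(n,px,z,c=None):
    c=c or bot.get_calibration(n);T=np.array(c["T"])
    p=cv2.undistortPoints(np.float64(px).reshape(-1,1,2),np.array(c["K"]),np.array([c["k1"],0,0,0.])).reshape(-1,2)
    d=np.c_[p,np.ones(len(p))]@T[:3,:3].T
    return (T[:3,3]+d*((z-T[2,3])/d[:,2])[:,None])[:,:2]
def rect(px):
    (c,(w,h),a)=cv2.minAreaRect(np.float32(px)*1000)
    if w<h: w,h=h,w;a+=90
    a=(a+90)%180-90
    return np.array(c)/1000,w,h,a       # a: direction of long axis from world x (deg)
def tool(s=None):
    s=s or bot.observe();M=R.from_rotvec(s["ee_rot"]).as_matrix()
    return np.array(s["ee_pos"]),M
def shift(target,axis_deg,closed_along):
    """target world xyz; closing line at closed_along deg from x; prints tool-frame shift mm and turn deg"""
    p,M=tool();d=M.T@(np.array(target)-p)*1000
    yaw=np.degrees(np.arctan2(M[1,1],M[0,1]))
    t=-(closed_along-yaw);t=(t+90)%180-90   # tool z down: +turn = -world yaw
    return d.round(1),round(t,1),p.round(4)
E
python3 - <<'E'
from h import *
for n in("top","side"):
    im=cv2.imread(f"pics/{n}0.png");hsv=cv2.cvtColor(im,cv2.COLOR_BGR2HSV)
    mb=((hsv[...,1]>90)&(hsv[...,0]<25)).astype(np.uint8)
    mr=((hsv[...,1]<40)&(hsv[...,2]>130)).astype(np.uint8)
    if n=="top": rb,rr=(310,190,140,70),(130,200,125,55)
    else: rb,rr=(310,240,125,140),(155,130,105,95)
    for nm,m,r,z in(("blocks",mb,rb,.024),("rack",mr,rr,.02)):
        x,y,w,h=r;k=m[y:y+h,x:x+w]
        k=cv2.morphologyEx(k,cv2.MORPH_CLOSE,np.ones((5,5)));k=cv2.morphologyEx(k,cv2.MORPH_OPEN,np.ones((3,3)))
        cs=max(cv2.findContours(k,0,2)[0],key=cv2.contourArea)[:,0]+[x,y]
        print(n,nm,*[np.round(v,4) for v in rect(cast(n,cs,z))])
print(cast("top",[[345,214],[373,216],[400,224],[425,227]],.085).round(3).tolist(),"dish",cast("top",[[282,199]],.015))
print("bowl",cast("top",[[230,329]],.05))
print(tool()[1].round(2))
E
```

```text
top blocks [ 0.5059 -0.2095] 229.7456 62.9037 78.7242
top rack [0.4921 0.2048] 227.8477 59.9891 89.918
side blocks [ 0.5016 -0.2186] 233.7016 73.1583 78.1572
side rack [0.4859 0.2141] 263.105 222.7916 49.3502
[[0.516, -0.126], [0.513, -0.184], [0.497, -0.24], [0.492, -0.292]] dish [[0.55764986 0.00683015]]
bowl [[0.27445083 0.10937115]]
[[-0.92  0.38 -0.  ]
 [ 0.38  0.92 -0.  ]
 [ 0.   -0.   -1.  ]]
```

```bash
python3 -m jog '[{"tx":-38,"ty":-15,"tz":-10},{"tx":-48,"ty":-19,"tz":-10},{"tx":-48,"ty":-19,"tz":-10},{"tx":-48,"ty":-19,"tz":-10},{"tx":-48,"ty":-19,"tz":-10},{"tx":-48,"ty":-19,"tz":-10},{"tx":-48,"ty":-19,"tz":-10},{"tx":-38,"ty":-15},{"tx":-11,"ty":-3}]'
python3 -m jog '[{"turn":9.7},{"turn":9.7},{"turn":9.7},{"turn":9.7},{"turn":9.7},{"turn":9.7},{"turn":9.4},{},{},{}]'
python3 - <<'E'
from h import *
c=bot.get_calibration("wrist");im=bot.snapshot("wrist")[...,::-1];cv2.imwrite("pics/rk.png",im)
print(tool(),np.round(c["T"],3),c["K"][0],c["k1"])
import pickle;pickle.dump(c,open("rk.pkl","wb"))
E
```

```text
(array([0.19980731, 0.48513915, 0.2308708 ]), array([[-9.24605429e-01,  3.80925920e-01, -4.93428035e-04],
       [ 3.80926217e-01,  9.24605045e-01, -8.53521263e-04],
       [ 1.31097677e-04, -9.77130069e-04, -9.99999514e-01]])) [[ 0.381  0.875  0.299  0.124]
 [ 0.925 -0.36  -0.126  0.516]
 [-0.002  0.324 -0.946  0.375]
 [ 0.     0.     0.     1.   ]] [297.99517985   0.         279.26990619] -0.050702475509854475schema error: expected keys tx, ty, tz, turn, hand
schema error: expected keys tx, ty, tz, turn, hand
```

View pics/rk.png

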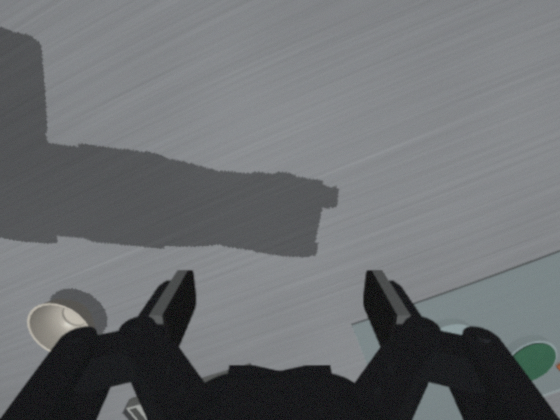

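The jog rejects rows that leave out keys, so every row needs all five. The picture shows the table, the bowl at the lower left and the open fingers. The camera looks toward the tool's +x side.

```bash
python3 -m jog '[{"tx":-27,"ty":-15,"tz":-10,"turn":0,"hand":-1},{"tx":-45,"ty":-25,"tz":-10,"turn":0,"hand":-1},{"tx":-45,"ty":-25,"tz":-10,"turn":0,"hand":-1},{"tx":-45,"ty":-25,"tz":-10,"turn":0,"hand":-1},{"tx":-45,"ty":-25,"tz":-10,"turn":0,"hand":-1},{"tx":-45,"ty":-25,"tz":-10,"turn":0,"hand":-1},{"tx":-45,"ty":-25,"tz":-10,"turn":0,"hand":-1},{"tx":-45,"ty":-25,"tz":0,"turn":0,"hand":-1},{"tx":-45,"ty":-25,"tz":0,"turn":0,"hand":-1},{"tx":-20,"ty":-12,"tz":0,"turn":0,"hand":-1}]'
python3 -m jog '[{"tx":0,"ty":0,"tz":0,"turn":9.7,"hand":-1},{"tx":0,"ty":0,"tz":0,"turn":9.7,"hand":-1},{"tx":0,"ty":0,"tz":0,"turn":9.7,"hand":-1},{"tx":0,"ty":0,"tz":0,"turn":9.7,"hand":-1},{"tx":0,"ty":0,"tz":0,"turn":9.7,"hand":-1},{"tx":0,"ty":0,"tz":0,"turn":9.7,"hand":-1},{"tx":0,"ty":0,"tz":0,"turn":9.4,"hand":-1},{"tx":0,"ty":0,"tz":0,"turn":0,"hand":-1},{"tx":0,"ty":0,"tz":0,"turn":0,"hand":-1}]'
python3 - <<'E'
from h import *
c=bot.get_calibration("wrist");im=bot.snapshot("wrist")[...,::-1];cv2.imwrite("pics/rk1.png",im)
print(tool()[1].round(3))
import pickle;pickle.dump(c,open("rk.pkl","wb"))
E
```

```text
t: 1.4
ee_pos: [0.491, 0.1183, 0.3009]
ee_rot: [-0.613, -3.081, 0.001]
force: [0.1, -0.7, 0.8]
opening: 0.0855
grasp_force: 0.0
t: 2.52
ee_pos: [0.4898, 0.1205, 0.3012]
ee_rot: [-2.217, -2.225, 0.0]
force: [0.2, 0.5, -0.1]
opening: 0.0856
grasp_force: 0.0
[[-0.003  1.    -0.   ]
 [ 1.     0.003 -0.   ]
 [-0.    -0.    -1.   ]]
```

View pics/rk1.png

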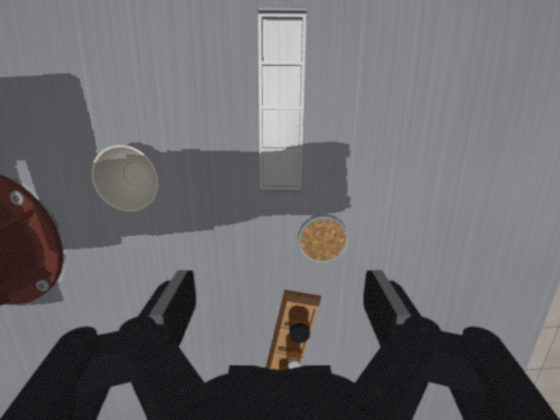

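The wrist view shows the whole rack. Its corners are near (258,11), (305,11), (302,189) and (260,189), with dividers at rows 65, 108 and 149.

```bash
python3 - <<'E'
from h import *;import pickle
c=pickle.load(open("rk.pkl","rb"))
print("plates",cast("wrist",[[258,11],[305,11],[302,188.5],[260,188.5]],.03,c).round(4).tolist())
print("div",cast("wrist",[[260,65],[304,65],[260,108.5],[303,108.5]],.02,c).round(4).tolist())
im=cv2.imread("pics/rk1.png")
g=im.astype(int).sum(2)
# edges of the side walls along several rows
for r in(30,50,80,95,125,140):
    d=np.diff(cv2.blur(g[r-3:r+4].mean(0)[None].astype(np.float32),(3,1))[0]);a=240+np.argmax(d[240:280]);b=285+np.argmin(d[285:320])
    print(r,a+.5,b+.5,cast("wrist",[[a+.5,r],[b+.5,r]],.02,c).round(4).tolist())
print("col profile",g[1:200,282].tolist()[:20],[(r,int(g[r-2:r+3,282].mean())) for r in range(40,195,3)])
E
```

```text
plates [[0.464, 0.3194], [0.5214, 0.3197], [0.5234, 0.0958], [0.4631, 0.0955]]
div [[0.4651, 0.2593], [0.5225, 0.2596], [0.4643, 0.2049], [0.5226, 0.2051]]
30 257.5 305.5 [[0.4624, 0.3006], [0.5233, 0.3009]]
50 257.5 305.5 [[0.4621, 0.2773], [0.524, 0.2775]]
80 258.5 304.5 [[0.4628, 0.241], [0.5236, 0.2412]]
95 258.5 303.5 [[0.4625, 0.2222], [0.5228, 0.2224]]
125 258.5 302.5 [[0.4619, 0.1832], [0.5225, 0.1834]]
140 258.5 302.5 [[0.4615, 0.1629], [0.523, 0.1631]]
col profile [391, 395, 394, 394, 394, 390, 414, 450, 423, 324, 233, 246, 381, 534, 565, 474, 305, 251, 325, 469] [(40, 605), (43, 605), (46, 606), (49, 606), (52, 606), (55, 607), (58, 608), (61, 605), (64, 529), (67, 557), (70, 611), (73, 615), (76, 614), (79, 614), (82, 616), (85, 614), (88, 612), (91, 614), (94, 617), (97, 618), (100, 616), (103, 616), (106, 616), (109, 605), (112, 615), (115, 616), (118, 615), (121, 613), (124, 611), (127, 609), (130, 608), (133, 605), (136, 603), (139, 602), (142, 602), (145, 574), (148, 508), (151, 389), (154, 319), (157, 318), (160, 319), (163, 315), (166, 314), (169, 313), (172, 315), (175, 312), (178, 313), (181, 315), (184, 297), (187, 288), (190, 264), (193, 253)]
```

Rack: centre (0.493, 0.205), yaw about 0, agreeing with the top view. Next I'll look at the blocks.

```bash
python3 -m jog '[{"tx":-30,"ty":0,"tz":0,"turn":0,"hand":-1},{"tx":-50,"ty":0,"tz":0,"turn":0,"hand":-1},{"tx":-55,"ty":0,"tz":0,"turn":0,"hand":-1},{"tx":-55,"ty":0,"tz":0,"turn":0,"hand":-1},{"tx":-55,"ty":0,"tz":0,"turn":0,"hand":-1},{"tx":-55,"ty":0,"tz":0,"turn":0,"hand":-1},{"tx":-55,"ty":0,"tz":0,"turn":0,"hand":-1},{"tx":-40,"ty":0,"tz":0,"turn":5.6,"hand":-1},{"tx":-20,"ty":0,"tz":0,"turn":5.7,"hand":-1},{"tx":0,"ty":0,"tz":0,"turn":0,"hand":-1},{"tx":0,"ty":0,"tz":0,"turn":0,"hand":-1},{"tx":0,"ty":0,"tz":0,"turn":0,"hand":-1}]'
python3 - <<'E'
from h import *
c=bot.get_calibration("wrist");im=bot.snapshot("wrist")[...,::-1];cv2.imwrite("pics/bk1.png",im)
print(tool()[1].round(3))
import pickle;pickle.dump(c,open("bk.pkl","wb"))
E
```

```text
t: 4.08
ee_pos: [0.4881, -0.2934, 0.3015]
ee_rot: [2.427, 1.995, 0.0]
force: [1.0, 0.4, 0.7]
opening: 0.085
grasp_force: 0.0
[[ 0.193  0.981  0.   ]
 [ 0.981 -0.193 -0.   ]
 [-0.     0.    -1.   ]]
```

View pics/bk1.png

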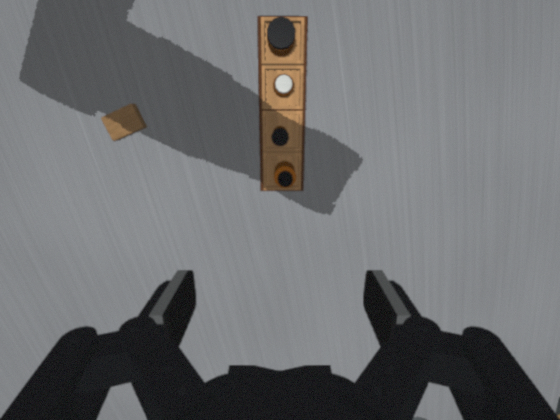

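The block row runs straight up the picture (columns 259-306, rows 15-190). The cap tops are at about squat (281,31), serum (284,83), slim (280,134) and dropper (285,178).

```bash
python3 - <<'E'
from h import *;import pickle
c=pickle.load(open("bk.pkl","rb"))
o=cast("wrist",[[258,15.5],[307,15.5],[303,190],[261,190]],.024,c);print(o.round(4).tolist(),np.linalg.norm(o-np.roll(o,1,0),axis=1))
ctr=o.mean(0);u=(o[0]+o[1]-o[2]-o[3]);u/=np.linalg.norm(u);print("ctr",ctr,"ang",np.degrees(np.arctan2(u[1],u[0])))
im=cv2.imread("pics/bk1.png");hsv=cv2.cvtColor(im,cv2.COLOR_BGR2HSV)
dark=(im.max(2)<62).astype(np.uint8);dark[:, :262]=0;dark[:,304:]=0;dark[192:]=0
for q in cv2.findContours(dark,0,2)[0]:
    if cv2.contourArea(q)>40: print(cv2.boundingRect(q),cv2.minEnclosingCircle(q))
w=((hsv[...,1]<50)&(hsv[...,2]>150)).astype(np.uint8);w[:, :262]=0;w[:,304:]=0;w[192:]=0
q=max(cv2.findContours(w,0,2)[0],key=cv2.contourArea);print("serum",cv2.boundingRect(q))
for n,p,z,i in(("squat",(281,31),.068,1.5),("serum",(284,83),.077,.5),("slim",(280,134),.09,-.5),("dropper",(285.5,179),.09,-1.5)):
    w=cast("wrist",[p],z,c)[0];d=w-(ctr+u*.056*i);print(n,w.round(4),"off u,v mm",(1000*d@u).round(1),(1000*d@np.array([u[1],-u[0]])).round(1))
E
```

```text
[[0.5014, -0.0963], [0.5612, -0.108], [0.5179, -0.3284], [0.4577, -0.3165]] [0.22451194 0.06095449 0.224554   0.06133704]
ctr [ 0.50956887 -0.21229277] ang 78.83969346962037
(278, 171, 15, 16) ((285.0, 178.5), 7.762187480926514)
(272, 127, 16, 19) ((279.7049255371094, 136.06556701660156), 9.224602699279785)
(268, 17, 26, 38) ((281.0, 35.56756591796875), 18.675073623657227)
serum (275, 75, 17, 18)
squat [ 0.5239 -0.1288] off u,v mm 0.7 -2.1
serum [ 0.5165 -0.1844] off u,v mm 0.7 1.4
slim [ 0.5011 -0.2388] off u,v mm 0.3 -3.2
dropper [ 0.4974 -0.2925] off u,v mm 2.9 3.6
```

```bash
python3 -m jog '[{"tx":2,"ty":9,"tz":25,"turn":0,"hand":-1},{"tx":0,"ty":0,"tz":45,"turn":0,"hand":-1},{"tx":0,"ty":0,"tz":45,"turn":0,"hand":-1},{"tx":0,"ty":0,"tz":45,"turn":0,"hand":-1},{"tx":0,"ty":0,"tz":40,"turn":0,"hand":-1},{"tx":0,"ty":0,"tz":35,"turn":0,"hand":-1},{"tx":0,"ty":0,"tz":25,"turn":0,"hand":-1},{"tx":0,"ty":0,"tz":15,"turn":0,"hand":-1},{"tx":0,"ty":0,"tz":0,"turn":0,"hand":-1},{"tx":0,"ty":0,"tz":0,"turn":0,"hand":-1}]' 25
python3 - <<'E'
from h import *
cv2.imwrite("pics/d1.png",bot.snapshot("wrist")[...,::-1])
E
```

```text
t: 5.38
ee_pos: [0.4978, -0.2946, 0.0273]
ee_rot: [2.428, 1.992, 0.001]
force: [-0.2, -0.4, -0.7]
opening: 0.0854
grasp_force: 0.0
```

View pics/d1.png

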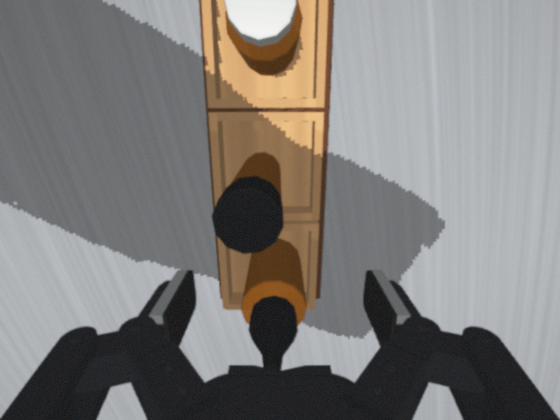

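The dropper is centred between the pads (column 274 against 280), so I'll close.

```bash
python3 -m jog '[{"tx":0,"ty":0,"tz":0,"turn":0,"hand":0.2},{"tx":0,"ty":0,"tz":0,"turn":0,"hand":0.4},{"tx":0,"ty":0,"tz":0,"turn":0,"hand":0.6},{"tx":0,"ty":0,"tz":0,"turn":0,"hand":1},{"tx":0,"ty":0,"tz":0,"turn":0,"hand":1},{"tx":0,"ty":0,"tz":0,"turn":0,"hand":1},{"tx":0,"ty":0,"tz":0,"turn":0,"hand":1}]' 30
```

```text
t: 6.3
ee_pos: [0.4972, -0.2943, 0.0266]
ee_rot: [2.429, 1.992, 0.0]
force: [-0.4, 1.5, 5.3]
opening: 0.0294
grasp_force: 29.7
```

```bash
python3 -m jog '[{"tx":0,"ty":0,"tz":-15,"turn":0,"hand":1},{"tx":0,"ty":0,"tz":-35,"turn":0,"hand":1},{"tx":0,"ty":0,"tz":-40,"turn":0,"hand":1},{"tx":0,"ty":0,"tz":-20,"turn":0,"hand":1},{"tx":20,"ty":-4,"tz":0,"turn":0,"hand":1},{"tx":40,"ty":-8,"tz":0,"turn":0,"hand":1},{"tx":50,"ty":-10,"tz":0,"turn":0,"hand":1},{"tx":50,"ty":-10,"tz":0,"turn":0,"hand":1},{"tx":50,"ty":-10,"tz":0,"turn":0,"hand":1},{"tx":50,"ty":-10,"tz":0,"turn":0,"hand":1},{"tx":50,"ty":-10,"tz":0,"turn":0,"hand":1},{"tx":50,"ty":-10,"tz":0,"turn":0,"hand":1}]'
python3 -m jog '[{"tx":50,"ty":-10,"tz":0,"turn":0,"hand":1},{"tx":50,"ty":-10,"tz":0,"turn":0,"hand":1},{"tx":50,"ty":-10,"tz":0,"turn":0,"hand":1},{"tx":35,"ty":-8,"tz":0,"turn":0,"hand":1},{"tx":20,"ty":-5,"tz":0,"turn":0,"hand":1},{"tx":0,"ty":0,"tz":0,"turn":-5.6,"hand":1},{"tx":0,"ty":0,"tz":0,"turn":-5.6,"hand":1},{"tx":0,"ty":0,"tz":0,"turn":0,"hand":1},{"tx":0,"ty":0,"tz":0,"turn":0,"hand":1}]'
python3 - <<'E'
from h import *
cv2.imwrite("pics/d2.png",bot.snapshot("wrist")[...,::-1]);print(tool()[1].round(3),shift([.493,.289,.023],0,0))
E
```

```text
t: 7.8
ee_pos: [0.4954, 0.0754, 0.1356]
ee_rot: [-2.428, -1.992, 0.002]
force: [0.5, -0.4, -0.6]
opening: 0.0293
grasp_force: 29.8
t: 8.93
ee_pos: [0.4947, 0.2821, 0.1361]
ee_rot: [-2.226, -2.217, 0.001]
force: [0.7, -0.4, -1.3]
opening: 0.029
grasp_force: 29.8
[[ 0.004  1.    -0.   ]
 [ 1.    -0.004 -0.   ]
 [-0.    -0.    -1.   ]] (array([  6.9,  -1.8, 113.2]), np.float64(-0.2), array([0.4948, 0.2821, 0.1362]))
```

View pics/d2.png

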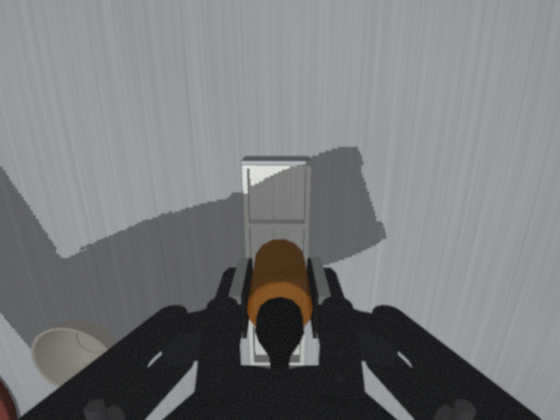

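The dropper is held upright over the rack's left end (plate at rows 157-161), so I'll lower it.

```bash
python3 -m jog '[{"tx":6,"ty":-2,"tz":20,"turn":0,"hand":1},{"tx":0,"ty":0,"tz":35,"turn":0,"hand":1},{"tx":0,"ty":0,"tz":30,"turn":0,"hand":1},{"tx":0,"ty":0,"tz":15,"turn":0,"hand":1},{"tx":0,"ty":0,"tz":5,"turn":0,"hand":1},{"tx":0,"ty":0,"tz":4,"turn":0,"hand":1},{"tx":0,"ty":0,"tz":3,"turn":0,"hand":1},{"tx":0,"ty":0,"tz":0,"turn":0,"hand":1},{"tx":0,"ty":0,"tz":0,"turn":0,"hand":1}]'
```

```text
t: 10.1
ee_pos: [0.4933, 0.2885, 0.0247]
ee_rot: [2.223, 2.219, 0.001]
force: [-0.2, 0.7, -0.3]
opening: 0.0287
grasp_force: 29.8
```

```bash
python3 -m jog '[{"tx":0,"ty":0,"tz":2,"turn":0,"hand":1},{"tx":0,"ty":0,"tz":0,"turn":0,"hand":1},{"tx":0,"ty":0,"tz":0,"turn":0,"hand":1}]'
python3 -m jog '[{"tx":0,"ty":0,"tz":0,"turn":0,"hand":0.2},{"tx":0,"ty":0,"tz":0,"turn":0,"hand":0},{"tx":0,"ty":0,"tz":0,"turn":0,"hand":-0.3},{"tx":0,"ty":0,"tz":0,"turn":0,"hand":-1},{"tx":0,"ty":0,"tz":0,"turn":0,"hand":-1},{"tx":0,"ty":0,"tz":0,"turn":0,"hand":-1}]'
python3 -m jog '[{"tx":0,"ty":0,"tz":-15,"turn":0,"hand":-1},{"tx":0,"ty":0,"tz":-40,"turn":0,"hand":-1},{"tx":0,"ty":0,"tz":-40,"turn":0,"hand":-1},{"tx":0,"ty":0,"tz":-30,"turn":0,"hand":-1},{"tx":0,"ty":0,"tz":-5,"turn":0,"hand":-1},{"tx":0,"ty":0,"tz":0,"turn":0,"hand":-1}]'
python3 - <<'E'
from h import *
cv2.imwrite("pics/d3.png",bot.snapshot("wrist")[...,::-1]);print(tool()[1].round(3),shift([.5011,-.2388,.026],0,-11.2))
E
```

```text
t: 10.48
ee_pos: [0.4933, 0.2885, 0.0226]
ee_rot: [2.223, 2.22, 0.001]
force: [-0.0, -0.8, 5.2]
opening: 0.0291
grasp_force: 30.2
t: 11.22
ee_pos: [0.493, 0.2884, 0.0223]
ee_rot: [-2.223, -2.22, 0.0]
force: [-0.1, 0.9, 0.3]
opening: 0.0854
grasp_force: 0.0
t: 11.98
ee_pos: [0.493, 0.2884, 0.1525]
ee_rot: [2.223, 2.22, 0.001]
force: [-0.4, 0.8, -0.1]
opening: 0.0854
grasp_force: 0.0
[[ 0.002  1.    -0.001]
 [ 1.    -0.002 -0.   ]
 [-0.    -0.001 -1.   ]] (array([-526.9,    9.5,  125.9]), np.float64(11.1), array([0.4926, 0.2882, 0.1518]))
```

View pics/d3.png

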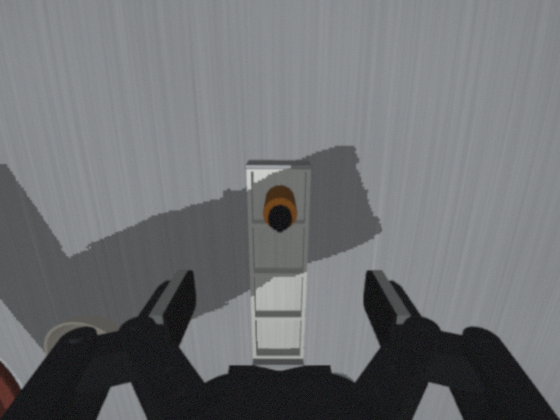

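The dropper stands upright in the leftmost compartment (foot near (280,195), compartment rows 168-222). Slim is next.

```bash
python3 -m jog '[{"tx":-25,"ty":2,"tz":0,"turn":0,"hand":-1},{"tx":-45,"ty":1,"tz":0,"turn":0,"hand":-1},{"tx":-50,"ty":1,"tz":0,"turn":0,"hand":-1},{"tx":-50,"ty":1,"tz":0,"turn":0,"hand":-1},{"tx":-50,"ty":1,"tz":0,"turn":0,"hand":-1},{"tx":-50,"ty":1,"tz":0,"turn":0,"hand":-1},{"tx":-50,"ty":1,"tz":0,"turn":0,"hand":-1},{"tx":-50,"ty":1,"tz":0,"turn":0,"hand":-1},{"tx":-50,"ty":0,"tz":0,"turn":0,"hand":-1},{"tx":-50,"ty":0,"tz":0,"turn":0,"hand":-1},{"tx":-40,"ty":0,"tz":0,"turn":0,"hand":-1},{"tx":-17,"ty":0,"tz":0,"turn":0,"hand":-1}]'
python3 -m jog '[{"tx":0,"ty":0,"tz":0,"turn":5.5,"hand":-1},{"tx":0,"ty":0,"tz":0,"turn":5.6,"hand":-1},{"tx":0,"ty":0,"tz":0,"turn":0,"hand":-1},{"tx":0,"ty":0,"tz":0,"turn":0,"hand":-1}]'
python3 - <<'E'
from h import *
print(shift([.5011,-.2388,.026],0,-11.2))
c=bot.get_calibration("wrist");im=bot.snapshot("wrist")[...,::-1];cv2.imwrite("pics/s1.png",im)
import pickle;pickle.dump(c,open("s1.pkl","wb"))
E
```

```text
t: 13.52
ee_pos: [0.5003, -0.2403, 0.151]
ee_rot: [-2.224, -2.216, 0.001]
force: [-0.2, 0.7, -0.1]
opening: 0.0855
grasp_force: 0.0
t: 14.02
ee_pos: [0.501, -0.238, 0.1519]
ee_rot: [-2.424, -1.997, 0.0]
force: [-0.7, -0.1, -0.2]
opening: 0.0857
grasp_force: 0.0
(array([ -0.8,   0.3, 125.9]), np.float64(0.2), array([ 0.501 , -0.238 ,  0.1519]))
```

View pics/s1.png

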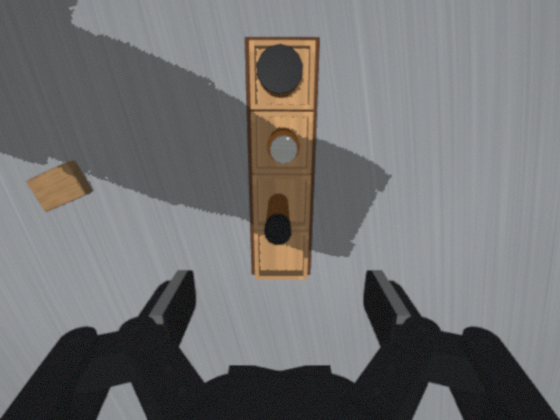

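Slim's cap is at (278,229), serum's at (284,149) and squat's at (279,70). A quick cast will check the positions.

```bash
python3 - <<'E'
from h import *;import pickle
c=pickle.load(open("s1.pkl","rb"))
for n,p,z in(("slim",(278,230),.09),("serum",(284,150),.077),("squat",(279.5,67),.068)): print(n,cast("wrist",[p],z,c))
E
python3 -m jog '[{"tx":-1,"ty":0,"tz":20,"turn":0,"hand":-1},{"tx":0,"ty":0,"tz":40,"turn":0,"hand":-1},{"tx":0,"ty":0,"tz":35,"turn":0,"hand":-1},{"tx":0,"ty":0,"tz":20,"turn":0,"hand":-1},{"tx":0,"ty":0,"tz":10,"turn":0,"hand":-1},{"tx":0,"ty":0,"tz":0,"turn":0,"hand":-1}]'
```

```text
slim [[ 0.50084853 -0.24047828]]
serum [[ 0.51615322 -0.18494227]]
squat [[ 0.52379749 -0.12864137]]
t: 14.82
ee_pos: [0.5008, -0.2394, 0.0271]
ee_rot: [-2.426, -1.995, 0.0]
force: [-0.0, 0.1, 0.6]
opening: 0.0854
grasp_force: 0.0
```

```bash
python3 -m jog '[{"tx":0,"ty":0,"tz":0,"turn":0,"hand":0.2},{"tx":0,"ty":0,"tz":0,"turn":0,"hand":0.4},{"tx":0,"ty":0,"tz":0,"turn":0,"hand":0.6},{"tx":0,"ty":0,"tz":0,"turn":0,"hand":1},{"tx":0,"ty":0,"tz":0,"turn":0,"hand":1},{"tx":0,"ty":0,"tz":0,"turn":0,"hand":1},{"tx":0,"ty":0,"tz":0,"turn":0,"hand":1}]' 30
python3 -c "
from h import *
print(shift([.493,.233,.023],0,0))"
```

```text
t: 15.7
ee_pos: [0.5012, -0.2397, 0.0277]
ee_rot: [2.427, 1.994, 0.0]
force: [-0.8, 0.9, 6.0]
opening: 0.0184
grasp_force: 29.3
(array([462.2, -99.8,   4.5]), np.float64(-11.2), array([ 0.5012, -0.2397,  0.0277]))
```

```bash
python3 -m jog '[{"tx":0,"ty":0,"tz":-15,"turn":0,"hand":1},{"tx":0,"ty":0,"tz":-35,"turn":0,"hand":1},{"tx":0,"ty":0,"tz":-40,"turn":0,"hand":1},{"tx":0,"ty":0,"tz":-20,"turn":0,"hand":1},{"tx":20,"ty":-4,"tz":0,"turn":0,"hand":1},{"tx":40,"ty":-9,"tz":0,"turn":0,"hand":1},{"tx":50,"ty":-11,"tz":0,"turn":0,"hand":1},{"tx":50,"ty":-11,"tz":0,"turn":0,"hand":1},{"tx":50,"ty":-11,"tz":0,"turn":0,"hand":1},{"tx":50,"ty":-11,"tz":0,"turn":0,"hand":1},{"tx":50,"ty":-11,"tz":0,"turn":0,"hand":1},{"tx":50,"ty":-11,"tz":0,"turn":0,"hand":1}]'
python3 -m jog '[{"tx":50,"ty":-11,"tz":0,"turn":0,"hand":1},{"tx":35,"ty":-7,"tz":0,"turn":0,"hand":1},{"tx":17,"ty":-3,"tz":0,"turn":0,"hand":1},{"tx":0,"ty":0,"tz":0,"turn":-5.6,"hand":1},{"tx":0,"ty":0,"tz":0,"turn":-5.6,"hand":1},{"tx":0,"ty":0,"tz":0,"turn":0,"hand":1},{"tx":0,"ty":0,"tz":0,"turn":0,"hand":1}]'
python3 - <<'E'
from h import *
cv2.imwrite("pics/s2.png",bot.snapshot("side")[...,::-1][120:330,100:380]);print(shift([.493,.233,.023],0,0))
E
```

```text
t: 17.2
ee_pos: [0.4917, 0.1313, 0.1366]
ee_rot: [-2.426, -1.994, 0.002]
force: [1.7, -0.3, 0.2]
opening: 0.018
grasp_force: 29.3
t: 18.08
ee_pos: [0.4922, 0.2327, 0.1371]
ee_rot: [-2.224, -2.219, 0.001]
force: [0.7, 0.3, -0.6]
opening: 0.0183
grasp_force: 29.3
(array([  0.3,   0.7, 114.1]), np.float64(-0.1), array([0.4923, 0.2327, 0.1371]))
```

View pics/s2.png

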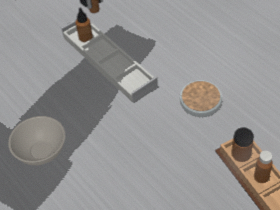

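The side view shows the dropper upright at crop (84,27) in the rack's far-left compartment, with the dish and the remaining two vials undisturbed. Lowering slim.

```bash
python3 -m jog '[{"tx":0,"ty":1,"tz":20,"turn":0,"hand":1},{"tx":0,"ty":0,"tz":35,"turn":0,"hand":1},{"tx":0,"ty":0,"tz":30,"turn":0,"hand":1},{"tx":0,"ty":0,"tz":15,"turn":0,"hand":1},{"tx":0,"ty":0,"tz":6,"turn":0,"hand":1},{"tx":0,"ty":0,"tz":4,"turn":0,"hand":1},{"tx":0,"ty":0,"tz":2,"turn":0,"hand":1},{"tx":0,"ty":0,"tz":1,"turn":0,"hand":1},{"tx":0,"ty":0,"tz":0,"turn":0,"hand":1},{"tx":0,"ty":0,"tz":0,"turn":0,"hand":1}]'
```

```text
t: 19.38
ee_pos: [0.4937, 0.233, 0.0245]
ee_rot: [2.221, 2.222, 0.0]
force: [0.4, -0.3, -0.9]
opening: 0.0179
grasp_force: 29.3
```

```bash
python3 -m jog '[{"tx":0,"ty":0,"tz":1,"turn":0,"hand":1},{"tx":0,"ty":0,"tz":1,"turn":0,"hand":1},{"tx":0,"ty":0,"tz":0,"turn":0,"hand":1}]'
python3 -m jog '[{"tx":0,"ty":0,"tz":0,"turn":0,"hand":0.4},{"tx":0,"ty":0,"tz":0,"turn":0,"hand":0.1},{"tx":0,"ty":0,"tz":0,"turn":0,"hand":-0.3},{"tx":0,"ty":0,"tz":0,"turn":0,"hand":-1},{"tx":0,"ty":0,"tz":0,"turn":0,"hand":-1},{"tx":0,"ty":0,"tz":0,"turn":0,"hand":-1}]'
python3 -m jog '[{"tx":0,"ty":0,"tz":-15,"turn":0,"hand":-1},{"tx":0,"ty":0,"tz":-40,"turn":0,"hand":-1},{"tx":0,"ty":0,"tz":-40,"turn":0,"hand":-1},{"tx":0,"ty":0,"tz":-30,"turn":0,"hand":-1},{"tx":0,"ty":0,"tz":-5,"turn":0,"hand":-1},{"tx":0,"ty":0,"tz":0,"turn":0,"hand":-1}]'
python3 - <<'E'
from h import *
cv2.imwrite("pics/s3.png",bot.snapshot("wrist")[...,::-1][100:400,120:440]);print(shift([.5163,-.1848,.026],0,-11.2))
E
```

```text
t: 19.75
ee_pos: [0.4938, 0.2331, 0.0236]
ee_rot: [2.221, 2.221, 0.001]
force: [-5.6, -1.0, 16.3]
opening: 0.0182
grasp_force: 31.0
t: 20.5
ee_pos: [0.4935, 0.233, 0.0223]
ee_rot: [-2.221, -2.222, 0.0]
force: [0.8, 0.3, 0.4]
opening: 0.0855
grasp_force: 0.0
t: 21.25
ee_pos: [0.4935, 0.233, 0.1525]
ee_rot: [2.221, 2.221, 0.001]
force: [0.2, -0.5, -1.1]
opening: 0.0858
grasp_force: 0.0
(array([-417.6,   23.3,  125.8]), np.float64(11.2), array([0.4931, 0.2329, 0.1518]))
```

View pics/s3.png

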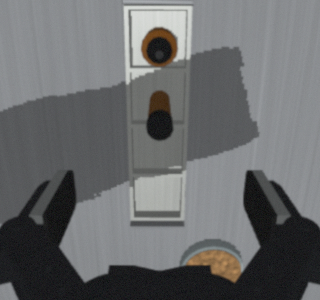

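Slim stands upright in the second compartment, next to the dropper. Serum is next.

```bash
python3 -m jog '[{"tx":-25,"ty":3,"tz":0,"turn":0,"hand":-1},{"tx":-45,"ty":3,"tz":0,"turn":0,"hand":-1},{"tx":-50,"ty":3,"tz":0,"turn":0,"hand":-1},{"tx":-50,"ty":3,"tz":0,"turn":0,"hand":-1},{"tx":-50,"ty":3,"tz":0,"turn":0,"hand":-1},{"tx":-50,"ty":3,"tz":0,"turn":0,"hand":-1},{"tx":-50,"ty":3,"tz":0,"turn":0,"hand":-1},{"tx":-50,"ty":2,"tz":0,"turn":0,"hand":-1},{"tx":-33,"ty":0,"tz":0,"turn":0,"hand":-1},{"tx":-15,"ty":0,"tz":0,"turn":0,"hand":-1},{"tx":0,"ty":0,"tz":0,"turn":5.6,"hand":-1},{"tx":0,"ty":0,"tz":0,"turn":5.6,"hand":-1}]'
python3 -m jog '[{"tx":0,"ty":0,"tz":20,"turn":0,"hand":-1},{"tx":0,"ty":0,"tz":40,"turn":0,"hand":-1},{"tx":0,"ty":0,"tz":10,"turn":0,"hand":-1},{"tx":0,"ty":0,"tz":0,"turn":0,"hand":-1}]'
python3 -c "
from h import *
print(shift([.5163,-.1848,.026],0,-11.2))"
```

```text
t: 22.8
ee_pos: [0.516, -0.1843, 0.1514]
ee_rot: [-2.429, -1.989, 0.001]
force: [-0.1, -0.1, 0.6]
opening: 0.085
grasp_force: 0.0
t: 23.3
ee_pos: [0.5161, -0.1844, 0.0819]
ee_rot: [-2.426, -1.994, 0.001]
force: [-0.2, -1.2, 0.1]
opening: 0.0855
grasp_force: 0.0
(array([-0.4,  0.3, 55.9]), np.float64(0.0), array([ 0.5161, -0.1844,  0.0819]))
```

```bash
python3 -m jog '[{"tx":0,"ty":0,"tz":25,"turn":0,"hand":-1},{"tx":0,"ty":0,"tz":20,"turn":0,"hand":-1},{"tx":0,"ty":0,"tz":11,"turn":0,"hand":-1},{"tx":0,"ty":0,"tz":0,"turn":0,"hand":-1},{"tx":0,"ty":0,"tz":0,"turn":0,"hand":0.2},{"tx":0,"ty":0,"tz":0,"turn":0,"hand":0.4},{"tx":0,"ty":0,"tz":0,"turn":0,"hand":0.6},{"tx":0,"ty":0,"tz":0,"turn":0,"hand":1},{"tx":0,"ty":0,"tz":0,"turn":0,"hand":1},{"tx":0,"ty":0,"tz":0,"turn":0,"hand":1},{"tx":0,"ty":0,"tz":0,"turn":0,"hand":1}]' 30
python3 -c "
from h import *
print(shift([.493,.177,.023],0,0))"
```

```text
t: 24.68
ee_pos: [0.5168, -0.1851, 0.0268]
ee_rot: [2.427, 1.994, 0.0]
force: [-0.8, -0.2, 5.3]
opening: 0.0251
grasp_force: 29.4
(array([350.6, -93.6,   3.6]), np.float64(-11.2), array([ 0.5168, -0.1851,  0.0268]))
```

```bash
python3 -m jog '[{"tx":0,"ty":0,"tz":-15,"turn":0,"hand":1},{"tx":0,"ty":0,"tz":-35,"turn":0,"hand":1},{"tx":0,"ty":0,"tz":-40,"turn":0,"hand":1},{"tx":0,"ty":0,"tz":-20,"turn":0,"hand":1},{"tx":20,"ty":-5,"tz":0,"turn":0,"hand":1},{"tx":40,"ty":-11,"tz":0,"turn":0,"hand":1},{"tx":50,"ty":-13,"tz":0,"turn":0,"hand":1},{"tx":50,"ty":-13,"tz":0,"turn":0,"hand":1},{"tx":50,"ty":-13,"tz":0,"turn":0,"hand":1},{"tx":50,"ty":-13,"tz":0,"turn":0,"hand":1},{"tx":50,"ty":-13,"tz":0,"turn":0,"hand":1},{"tx":28,"ty":-8,"tz":0,"turn":0,"hand":1}]'
python3 -m jog '[{"tx":12,"ty":-5,"tz":0,"turn":0,"hand":1},{"tx":0,"ty":0,"tz":0,"turn":-5.6,"hand":1},{"tx":0,"ty":0,"tz":0,"turn":-5.6,"hand":1},{"tx":0,"ty":0,"tz":0,"turn":0,"hand":1},{"tx":0,"ty":0,"tz":0,"turn":0,"hand":1}]'
python3 -c "
from h import *
print(shift([.493,.177,.023],0,0))"
```

```text
t: 26.18
ee_pos: [0.493, 0.1669, 0.1356]
ee_rot: [-2.424, -1.996, 0.002]
force: [0.9, 0.3, -1.2]
opening: 0.0252
grasp_force: 29.6
t: 26.8
ee_pos: [0.492, 0.1763, 0.1361]
ee_rot: [-2.224, -2.219, 0.001]
force: [-0.7, -0.5, -0.2]
opening: 0.0254
grasp_force: 29.6
(array([  0.7,   1. , 113.1]), np.float64(-0.1), array([0.492 , 0.1763, 0.1361]))
```

```bash
python3 -m jog '[{"tx":0,"ty":1,"tz":20,"turn":0,"hand":1},{"tx":0,"ty":0,"tz":35,"turn":0,"hand":1},{"tx":0,"ty":0,"tz":30,"turn":0,"hand":1},{"tx":0,"ty":0,"tz":15,"turn":0,"hand":1},{"tx":0,"ty":0,"tz":6,"turn":0,"hand":1},{"tx":0,"ty":0,"tz":4,"turn":0,"hand":1},{"tx":0,"ty":0,"tz":2,"turn":0,"hand":1},{"tx":0,"ty":0,"tz":0,"turn":0,"hand":1},{"tx":0,"ty":0,"tz":0,"turn":0,"hand":1}]'
python3 -m jog '[{"tx":0,"ty":0,"tz":1,"turn":0,"hand":1},{"tx":0,"ty":0,"tz":0,"turn":0,"hand":1}]'
```

```text
t: 27.92
ee_pos: [0.4936, 0.1767, 0.0247]
ee_rot: [2.221, 2.221, 0.001]
force: [-0.5, -0.1, -0.5]
opening: 0.0252
grasp_force: 29.6
t: 28.18
ee_pos: [0.4933, 0.1766, 0.0233]
ee_rot: [-2.221, -2.222, 0.0]
force: [0.4, 0.3, -0.3]
opening: 0.0249
grasp_force: 29.6
```

```bash
python3 -m jog '[{"tx":0,"ty":0,"tz":1,"turn":0,"hand":1},{"tx":0,"ty":0,"tz":0,"turn":0,"hand":1}]'
python3 -m jog '[{"tx":0,"ty":0,"tz":0,"turn":0,"hand":0.3},{"tx":0,"ty":0,"tz":0,"turn":0,"hand":0.1},{"tx":0,"ty":0,"tz":0,"turn":0,"hand":-0.3},{"tx":0,"ty":0,"tz":0,"turn":0,"hand":-1},{"tx":0,"ty":0,"tz":0,"turn":0,"hand":-1},{"tx":0,"ty":0,"tz":0,"turn":0,"hand":-1}]'
python3 -m jog '[{"tx":0,"ty":0,"tz":-15,"turn":0,"hand":-1},{"tx":0,"ty":0,"tz":-40,"turn":0,"hand":-1},{"tx":0,"ty":0,"tz":-40,"turn":0,"hand":-1},{"tx":0,"ty":0,"tz":-30,"turn":0,"hand":-1},{"tx":0,"ty":0,"tz":-5,"turn":0,"hand":-1},{"tx":0,"ty":0,"tz":0,"turn":0,"hand":-1}]'
python3 - <<'E'
from h import *
cv2.imwrite("pics/e3.png",bot.snapshot("wrist")[...,::-1]);print(shift([.5238,-.1287,.024],0,-11.2))
E
```

```text
t: 28.42
ee_pos: [0.4934, 0.1766, 0.0228]
ee_rot: [2.221, 2.222, 0.0]
force: [-1.4, -0.1, 6.9]
opening: 0.0251
grasp_force: 30.2
t: 29.18
ee_pos: [0.4934, 0.1766, 0.0223]
ee_rot: [-2.221, -2.222, -0.0]
force: [0.0, -0.5, 0.1]
opening: 0.0851
grasp_force: 0.0
t: 29.92
ee_pos: [0.4933, 0.1766, 0.1525]
ee_rot: [2.221, 2.221, 0.001]
force: [-0.3, -0.5, 0.3]
opening: 0.0855
grasp_force: 0.0
(array([-305.2,   31. ,  127.8]), np.float64(11.2), array([0.4929, 0.1765, 0.1518]))
```

View pics/e3.png

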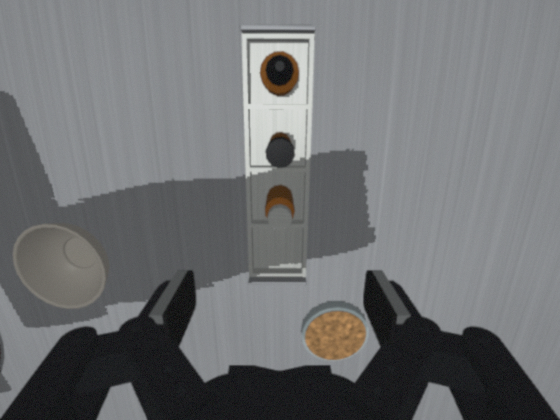

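Three vials stand upright in compartments 1 to 3 from the left, and the right one (rows 225-275) is free. Squat is last.

```bash
python3 -m jog '[{"tx":-25,"ty":3,"tz":0,"turn":0,"hand":-1},{"tx":-45,"ty":5,"tz":0,"turn":0,"hand":-1},{"tx":-50,"ty":5,"tz":0,"turn":0,"hand":-1},{"tx":-50,"ty":5,"tz":0,"turn":0,"hand":-1},{"tx":-50,"ty":5,"tz":0,"turn":0,"hand":-1},{"tx":-45,"ty":5,"tz":0,"turn":0,"hand":-1},{"tx":-28,"ty":3,"tz":0,"turn":0,"hand":-1},{"tx":-12,"ty":0,"tz":0,"turn":0,"hand":-1},{"tx":0,"ty":0,"tz":0,"turn":5.6,"hand":-1},{"tx":0,"ty":0,"tz":0,"turn":5.6,"hand":-1},{"tx":0,"ty":0,"tz":20,"turn":0,"hand":-1},{"tx":0,"ty":0,"tz":30,"turn":0,"hand":-1}]'
python3 -m jog '[{"tx":0,"ty":0,"tz":20,"turn":0,"hand":-1},{"tx":0,"ty":0,"tz":0,"turn":0,"hand":-1},{"tx":0,"ty":0,"tz":0,"turn":0,"hand":-1}]'
python3 -c "
from h import *
print(shift([.5238,-.1287,.024],0,-11.2))"
```

```text
t: 31.48
ee_pos: [0.5245, -0.1276, 0.1018]
ee_rot: [2.426, 1.995, 0.001]
force: [-0.3, -0.5, 0.2]
opening: 0.0854
grasp_force: 0.0
t: 31.85
ee_pos: [0.5245, -0.128, 0.0827]
ee_rot: [2.427, 1.995, 0.0]
force: [-0.4, -0.1, 0.5]
opening: 0.0855
grasp_force: 0.0
(array([-0.8, -0.6, 58.7]), np.float64(0.0), array([ 0.5245, -0.128 ,  0.0827]))
```

```bash
python3 -m jog '[{"tx":-1,"ty":-1,"tz":25,"turn":0,"hand":-1},{"tx":0,"ty":0,"tz":20,"turn":0,"hand":-1},{"tx":0,"ty":0,"tz":13,"turn":0,"hand":-1},{"tx":0,"ty":0,"tz":0,"turn":0,"hand":-1},{"tx":0,"ty":0,"tz":0,"turn":0,"hand":0},{"tx":0,"ty":0,"tz":0,"turn":0,"hand":0.2},{"tx":0,"ty":0,"tz":0,"turn":0,"hand":0.5},{"tx":0,"ty":0,"tz":0,"turn":0,"hand":1},{"tx":0,"ty":0,"tz":0,"turn":0,"hand":1},{"tx":0,"ty":0,"tz":0,"turn":0,"hand":1},{"tx":0,"ty":0,"tz":0,"turn":0,"hand":1}]' 35
python3 -c "
from h import *
print(shift([.493,.121,.021],0,0))"
```

```text
t: 33.22
ee_pos: [0.5235, -0.1293, 0.0249]
ee_rot: [2.427, 1.994, 0.001]
force: [-1.7, 0.2, 6.0]
opening: 0.0326
grasp_force: 34.4
(array([239.6, -78.5,   3.8]), np.float64(-11.2), array([ 0.5235, -0.1293,  0.0249]))
```

```bash
python3 -m jog '[{"tx":0,"ty":0,"tz":-15,"turn":0,"hand":1},{"tx":0,"ty":0,"tz":-35,"turn":0,"hand":1},{"tx":0,"ty":0,"tz":-40,"turn":0,"hand":1},{"tx":0,"ty":0,"tz":-20,"turn":0,"hand":1},{"tx":20,"ty":-6,"tz":0,"turn":0,"hand":1},{"tx":40,"ty":-13,"tz":0,"turn":0,"hand":1},{"tx":50,"ty":-17,"tz":0,"turn":0,"hand":1},{"tx":50,"ty":-17,"tz":0,"turn":0,"hand":1},{"tx":45,"ty":-15,"tz":0,"turn":0,"hand":1},{"tx":25,"ty":-8,"tz":0,"turn":0,"hand":1},{"tx":10,"ty":-3,"tz":0,"turn":0,"hand":1},{"tx":0,"ty":0,"tz":0,"turn":-5.6,"hand":1}]'
python3 -m jog '[{"tx":0,"ty":0,"tz":0,"turn":-5.6,"hand":1},{"tx":0,"ty":0,"tz":0,"turn":0,"hand":1},{"tx":0,"ty":0,"tz":0,"turn":0,"hand":1}]'
python3 -c "
from h import *
print(shift([.493,.121,.021],0,0))"
```

```text
t: 34.72
ee_pos: [0.4915, 0.1224, 0.1338]
ee_rot: [-2.323, -2.114, 0.001]
force: [0.7, -0.8, -1.2]
opening: 0.0325
grasp_force: 34.9
t: 35.1
ee_pos: [0.4921, 0.1214, 0.1341]
ee_rot: [-2.224, -2.219, 0.001]
force: [1.0, -0.0, -0.1]
opening: 0.0324
grasp_force: 34.9
(array([ -0.4,   1. , 113.1]), np.float64(-0.1), array([0.4921, 0.1214, 0.1341]))
```

```bash
python3 -m jog '[{"tx":0,"ty":1,"tz":20,"turn":0,"hand":1},{"tx":0,"ty":0,"tz":35,"turn":0,"hand":1},{"tx":0,"ty":0,"tz":30,"turn":0,"hand":1},{"tx":0,"ty":0,"tz":15,"turn":0,"hand":1},{"tx":0,"ty":0,"tz":6,"turn":0,"hand":1},{"tx":0,"ty":0,"tz":4,"turn":0,"hand":1},{"tx":0,"ty":0,"tz":2,"turn":0,"hand":1},{"tx":0,"ty":0,"tz":0,"turn":0,"hand":1}]'
python3 -m jog '[{"tx":0,"ty":0,"tz":1,"turn":0,"hand":1},{"tx":0,"ty":0,"tz":0,"turn":0,"hand":1}]'
python3 -m jog '[{"tx":0,"ty":0,"tz":1,"turn":0,"hand":1},{"tx":0,"ty":0,"tz":0,"turn":0,"hand":1}]'
```

```text
t: 36.1
ee_pos: [0.4936, 0.1216, 0.0227]
ee_rot: [2.221, 2.221, 0.001]
force: [0.6, 1.0, -0.3]
opening: 0.0325
grasp_force: 34.9
t: 36.35
ee_pos: [0.4934, 0.1216, 0.0214]
ee_rot: [2.221, 2.221, 0.0]
force: [0.9, -0.1, -0.7]
opening: 0.0325
grasp_force: 34.9
t: 36.6
ee_pos: [0.4934, 0.1216, 0.0209]
ee_rot: [2.221, 2.221, 0.0]
force: [-1.9, -0.7, 7.5]
opening: 0.0322
grasp_force: 35.8
```

```bash
python3 -m jog '[{"tx":0,"ty":0,"tz":0,"turn":0,"hand":0.2},{"tx":0,"ty":0,"tz":0,"turn":0,"hand":0},{"tx":0,"ty":0,"tz":0,"turn":0,"hand":-0.3},{"tx":0,"ty":0,"tz":0,"turn":0,"hand":-1},{"tx":0,"ty":0,"tz":0,"turn":0,"hand":-1},{"tx":0,"ty":0,"tz":0,"turn":0,"hand":-1}]'
python3 -m jog '[{"tx":0,"ty":0,"tz":-15,"turn":0,"hand":-1},{"tx":0,"ty":0,"tz":-40,"turn":0,"hand":-1},{"tx":0,"ty":0,"tz":-40,"turn":0,"hand":-1},{"tx":0,"ty":0,"tz":-40,"turn":0,"hand":-1},{"tx":0,"ty":0,"tz":-40,"turn":0,"hand":-1},{"tx":0,"ty":0,"tz":-20,"turn":0,"hand":-1},{"tx":0,"ty":0,"tz":0,"turn":0,"hand":-1},{"tx":0,"ty":0,"tz":0,"turn":0,"hand":-1}]'
python3 - <<'E'
from h import *
cv2.imwrite("pics/f.png",bot.snapshot("wrist")[...,::-1])
E
```

```text
t: 37.35
ee_pos: [0.4933, 0.1216, 0.0203]
ee_rot: [-2.221, -2.222, 0.0]
force: [-0.9, -0.2, -0.1]
opening: 0.0858
grasp_force: 0.0
t: 38.35
ee_pos: [0.4928, 0.1215, 0.2149]
ee_rot: [-2.221, -2.221, 0.001]
force: [0.4, -0.3, 0.2]
opening: 0.0853
grasp_force: 0.0
```

View pics/f.png

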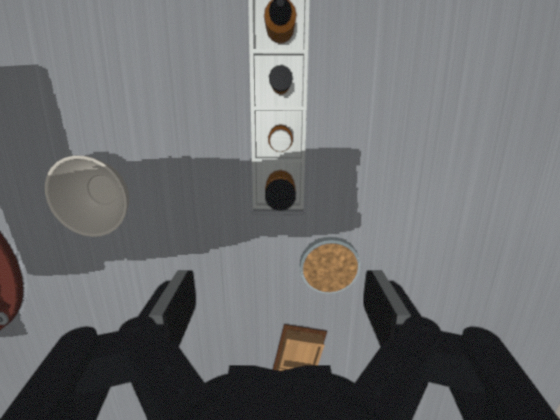

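All four vials stand upright in their compartments: dropper, slim, serum and squat from left to right (rows 15, 78, 137, 188). The dish is in place and the arm is clear.

```bash
python3 -c "
from plant import bot
print(bot.hand_in())"
```

```text
the job is handed in; nothing more can be done
None
```

All four vials stand upright in the rack in reverse order (from the left: dropper, slim, serum, squat), the dish was not touched, and the job was handed in at about 38 s of the 144 s allowed; no verdict was returned.

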